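Unclamp, pack and re-clamp the vaccine carrier

ROBOT

A 6-joint arm with a two-finger parallel gripper is mounted at the origin on the work surface. World frame = base frame: x ahead of the robot, y to its left, z up, the work surface at z = 0. Lengths are in m, angles in rad, forces in N, time in s.
With the tool pointing down it reaches from about 0.35 to 0.875 m from the base axis. Payload 4.2 kg.
Tool frame: the origin (TCP) lies at the very end of the fingers, on their centre line; the grasp point (between the pads) lies 19 mm behind it; z points along the fingers, y is the line along which they close (so a half turn about z gives the same grasp; the last joint's range is limited). The gripper opens to 87 mm and grips with 3 to 60 N. Pads are 19 mm wide; open, the fingers measure 117 mm over their backs; the gripper's body (75 mm by 190 mm) begins 51 mm behind the grasp point.
Start: joints at [1.381, 0.385, 0.008, 0, -1.194, -0.259], TCP at [0.271, 0.563, 0.223] pointing down, gripper open.
Joint ranges: [-3.14, 3.14], [-1.21, 2.06], [-1.07, 1.41], [-3.16, 2.05], [-2.99, -0.16], [-3.1, 3.1]. Speed limits (rad/s): [2.79, 2.79, 3.14, 3.14, 3.14, 3.14].

INTERFACE

Orientations are given as a rotation vector (axis times angle).
In Python, from station import robot gives the robot as it stands. The module is installed in compiled form; this text tells all that it offers.
- The arm moves only by the tool arm_command, never from a script. Its argument "commands" is text: rows parted by semicolons, each of 5 numbers parted by spaces: the shift along the tool's x, y, z in cm, then the turn about the tool's z in rad, then the closure, from -1 (fully open) to 1 (shut), so that 0 is half open. In form: x y z yaw hand; .... A call has 1 to 20 rows; each row shifts and turns the commanded pose from where the row before left it, along the tool's axes as they then stand; what a row does not reach is not made up. A row lasts 1/10 s, in which the tool goes at most 50 mm and 8.59 degrees, less where a joint would pass 70% of its speed; a pose out of reach is approached as far as the arm can. A call with a gripper value outside its range is refused whole. The fingers move at their own pace and stop on an object; "force" is the grip in N (left out, the last holds). Time passes only in rows, so rows that do not move let the fingers close. It gives the time, the measured TCP pose, the force, the opening and the grip force at its end, in the units of the state.
- robot.get_state(): the state, without advancing time (a new reading comes with each control period).
- robot.capture(name): name is "scene" or "top" or "wrist"; returns a dict with "image" (400x640x3 uint8, blue, green, red), "intrinsics" (3x3 intrinsics, pixels), "dist" ([k1, k2, p1, p2, k3] as OpenCV has them; the pictures are not rectified), "rvec" (rotation vector, rad) and "tvec" (3), from world to camera coordinates, as OpenCV has them. Camera axes: x right, y down, z forward; pixel columns grow to the right and rows downward; lengths in m; the calibration is good to about 2 mm. A picture is of the moment at which its call begins. There is no depth.
- robot.close_job(): hands the job in; it is judged then, once.
The state is a dict: "t": time; "joints": joint angles; "joint_vel": joint speeds; "joint_torque": joint torques, N m; "tcp_pos": TCP position; "orientation": TCP orientation; "force": force on the tool from outside, world axes, zero at the start; "wrist_torque": the same for the moment, N m; "opening": opening from 0.0 (shut) to 1.0 (fully open); "finger_force": force on a finger pad.
Only numpy, scipy, OpenCV 4.12 (cv2) and the standard library are available. Lean on these libraries where they do the work, as an engineer would, in place of code of your own. Each camera call takes 0.05 s, during which the arm holds its last target. There are 200 camera calls.

TASK

First wind the clamp wheel a good half turn back (anticlockwise) by its crank grip, then slide the white lid of the blue carrier fully open; then gather the vaccine cartons that lie on the table onto the metal tipping tray beside the one already there, each resting on the tray's floor, and tip the tray by its handle so that the whole lot slides into the carrier. Let the tray down level, slide the lid fully shut, and only then wind the wheel clockwise until it feels firm and the gauge pointer stands between the two black lines, not beyond. Leave the water bottle and the amber jar standing where they are.

Things in the scene. Friction and masses are not known exactly. Their poses are not given: they have to be found in the camera images.
- box_in (a point): Centre of the inner floor of the fixed, open-topped blue carrier: 270 x 180 mm outside, 240 x 150 inside, rim 125 mm and inner floor 15 mm above the table. Its axes are the station axes: x along the 270 mm side, away from the robot; y left, towards the tray; z up. Tray, lid, wheel and gauge turn with it. Lid rails reach 260 mm to -y, tops 142 mm above the table.
- tray_mid (a point): Centre of the top of the metal tipping tray's floor; the tray stands on legs at the carrier's +y side, floor 153 mm above the table when level. Inside 220 mm along x, 150 mm along y; walls 35 mm high on three sides, open towards the carrier (-y). Axes: the tray's own, as the station's when level, tilting with it.
- tray_handle (a point): Middle of the tray's black handle bar: round, 16 mm thick, 90 mm long, along station x, 50 mm outside the tray's outer (+y) wall, 170 mm above the table when level; 205 mm from the hinge, 20 mm above the hinge's height when level.
- tray_hinge (a point): Middle of the tray's hinge line (along station x), on the carrier's +y rim, 150 mm above the table.
- tray (a joint): Tilt of the tray about its hinge, rad: 0 level, up to 1.1; it grows as the handle is lifted (outer edge goes up). Falls back level by its weight (0.4 kg) when let go. Cartons begin to slide at about 0.45 to 0.65.
- lid_handle (a point): Middle of the handle bar on the white sliding lid: round, 16 mm thick, 90 mm between its two posts, along station x, axis 169 mm above the table, 30 mm above the lid's top face. With the lid shut it is 53 mm on the -y side of the tray's open edge.
- lid (a joint): Opening of the lid along its rails, m: 0 shut, 0.155 fully open; it opens towards station -y, so it is shut by moving the handle towards +y. Starts shut, to within 12 mm. Friction about 2 N. The level tray does not hinder it.
- wheel_hub (a point): Point on the upright axis of the clamp's tension wheel (dark rim, 120 mm across, its top 176 mm above the table), which stands at the carrier's far (+x) side, at the height of the middle of the crank grip, 200 mm above the table.
- crank_grip (a point): Middle of the upright round crank grip on the wheel: 22 mm thick, 48 mm tall (176 to 224 mm above the table), 50 mm from the wheel's axis. It revolves freely on its own pin, so a gripper that holds it can go round without turning itself.
- wheel (a joint): Turning of the wheel, rad, growing clockwise seen from above; stops at 0 and 6.2. It starts clamped, at 4.2 to 5.2; below 2.5 it is slack. Needs about 8 N at the crank grip when slack (friction, which also holds it where it is left); from 3.5 a clamp spring resists too, rising to 14 N at 5.0, the firm setting. The pointer is between the black lines from 4.6 to 5.5.
- gauge (a joint): Travel of the gauge pointer (dark 22 x 3 mm bar on the white plate at the wheel's +x side) along station +y, m. At 0 while the wheel is below about 3.5 rad, where a small brass pusher driven by the wheel (10 mm per rad) meets it; then it moves with the pusher, and it is between the two black lines from 0.011 to 0.020.
- T1_c (a point): 60 x 36 x 45 mm (long x wide x high), 60 g, plain white carton with a brown band round its foot; the point is its centre, its y axis runs along the 60 mm length, its x axis along the 36 mm width, its z axis up. Stands on the tray at the start, near the tray's wall on the robot's side.
- S1_c (a point): 60 x 36 x 45 mm (long x wide x high), 60 g, plain white carton with a brown band round its foot; the point is its centre, its y axis runs along the 60 mm length, its x axis along the 36 mm width, its z axis up. Stands on the table to the left at the start; one to three such cartons are there, the others are absent.
- S2_c (a point): 60 x 36 x 45 mm (long x wide x high), 60 g, plain white carton with a brown band round its foot; the point is its centre, its y axis runs along the 60 mm length, its x axis along the 36 mm width, its z axis up. Stands on the table to the left at the start; one to three such cartons are there, the others are absent.
- S3_c (a point): 60 x 36 x 45 mm (long x wide x high), 60 g, plain white carton with a brown band round its foot; the point is its centre, its y axis runs along the 60 mm length, its x axis along the 36 mm width, its z axis up. Stands on the table to the left at the start; one to three such cartons are there, the others are absent.
- water_c (a point): Clear water bottle with a blue cap, 64 mm across, 200 mm tall, standing on the table; the point is its middle. To be left alone.
- saline_c (a point): Amber jar with a white cap, 60 mm across, 130 mm tall, standing on the table; the point is its middle. To be left alone.
Mind the look-alikes: they are no part of the job. What is shaped like the part that bears T1_c but purple or red is not meant. What is shaped like the part that bears S1_c but pink is not meant.

How it is judged:
On the way, in this order (a step that is already met when the one before it is completed fails the run):
1. the wheel is slackened while the lid is still shut (value of joint wheel below 2.5 rad and value of joint lid below 0.03 m), for 0.2 s.
2. the lid is slid open, the wheel still slack (value of joint lid above 0.14 m and value of joint wheel below 3 rad), for 0.2 s.
3. every carton rests on the floor of the level tray (x of T1_c in the frame of tray_mid between -0.112 and 0.112 m and y of T1_c in the frame of tray_mid between -0.078 and 0.078 m and z of T1_c in the frame of tray_mid between 0.005 and 0.042 m and x of S1_c in the frame of tray_mid between -0.112 and 0.112 m and y of S1_c in the frame of tray_mid between -0.078 and 0.078 m and z of S1_c in the frame of tray_mid between 0.005 and 0.042 m and x of S2_c in the frame of tray_mid between -0.112 and 0.112 m and y of S2_c in the frame of tray_mid between -0.078 and 0.078 m and z of S2_c in the frame of tray_mid between 0.005 and 0.042 m and x of S3_c in the frame of tray_mid between -0.112 and 0.112 m and y of S3_c in the frame of tray_mid between -0.078 and 0.078 m and z of S3_c in the frame of tray_mid between 0.005 and 0.042 m and value of joint tray below 0.1 rad), for 0.3 s.
4. the tray is tipped and every carton has gone into the carrier (x of T1_c in the frame of box_in between -0.122 and 0.122 m and y of T1_c in the frame of box_in between -0.077 and 0.077 m and z of T1_c in the frame of box_in between 0 and 0.1 m and x of S1_c in the frame of box_in between -0.122 and 0.122 m and y of S1_c in the frame of box_in between -0.077 and 0.077 m and z of S1_c in the frame of box_in between 0 and 0.1 m and x of S2_c in the frame of box_in between -0.122 and 0.122 m and y of S2_c in the frame of box_in between -0.077 and 0.077 m and z of S2_c in the frame of box_in between 0 and 0.1 m and x of S3_c in the frame of box_in between -0.122 and 0.122 m and y of S3_c in the frame of box_in between -0.077 and 0.077 m and z of S3_c in the frame of box_in between 0 and 0.1 m and value of joint tray above 0.35 rad), for 0.1 s.
5. the lid is slid shut with all cartons inside, the wheel not yet tight (x of T1_c in the frame of box_in between -0.122 and 0.122 m and y of T1_c in the frame of box_in between -0.077 and 0.077 m and z of T1_c in the frame of box_in between 0 and 0.1 m and x of S1_c in the frame of box_in between -0.122 and 0.122 m and y of S1_c in the frame of box_in between -0.077 and 0.077 m and z of S1_c in the frame of box_in between 0 and 0.1 m and x of S2_c in the frame of box_in between -0.122 and 0.122 m and y of S2_c in the frame of box_in between -0.077 and 0.077 m and z of S2_c in the frame of box_in between 0 and 0.1 m and x of S3_c in the frame of box_in between -0.122 and 0.122 m and y of S3_c in the frame of box_in between -0.077 and 0.077 m and z of S3_c in the frame of box_in between 0 and 0.1 m and value of joint lid below 0.006 m and value of joint wheel below 4 rad), for 0.2 s.
6. the wheel is wound firm, the pointer between the lines (value of joint wheel between 4.6 and 5.5 rad and value of joint lid below 0.008 m), for 0.2 s.
At the end, for the whole second after the job is handed in: All cartons present lie in the carrier, the lid is shut to within 8 mm, the tray is level to within 0.08 rad, and the wheel rests between 4.6 and 5.5 rad (pointer between the lines) (all of step 6 and x of T1_c in the frame of box_in between -0.122 and 0.122 m and y of T1_c in the frame of box_in between -0.077 and 0.077 m and z of T1_c in the frame of box_in between 0 and 0.1 m and x of S1_c in the frame of box_in between -0.122 and 0.122 m and y of S1_c in the frame of box_in between -0.077 and 0.077 m and z of S1_c in the frame of box_in between 0 and 0.1 m and x of S2_c in the frame of box_in between -0.122 and 0.122 m and y of S2_c in the frame of box_in between -0.077 and 0.077 m and z of S2_c in the frame of box_in between 0 and 0.1 m and x of S3_c in the frame of box_in between -0.122 and 0.122 m and y of S3_c in the frame of box_in between -0.077 and 0.077 m and z of S3_c in the frame of box_in between 0 and 0.1 m and value of joint tray below 0.08 rad and velocity of joint wheel below 0.1 rad/s); the robot touches nothing.
It fails at once if the water bottle is knocked over or pushed away (angle between water_c's own z axis and vertical above 0.5 rad or distance of water_c from where it was at the start of the episode above 0.04 m).
It fails at once if the amber jar is knocked over or pushed away (angle between saline_c's own z axis and vertical above 0.5 rad or distance of saline_c from where it was at the start of the episode above 0.04 m).
It fails at once if the wheel is over-wound, far beyond the second line (value of joint wheel above 5.9 rad).
Of S1, S2, S3 only 1 to 3 are there at a start; the rules pass over those that are not, and their reading is None.
At some moment in a run one of S1, S2, S3 may be knocked a few centimetres aside while the robot is not near it.
Once in a run the grip may slacken for a moment while it holds something.
It also fails if it takes over 210 s, if anything falls off the work surface, if the arm or the gripper's body presses on something with over 40 N, if the wrist force passes 120 N, or if a joint passes its speed limit or range.

## Working session

There is one attempt and no reset: what is moved stays moved. The work goes in short steps, Python scripts to look and compute and a tool call to move; the robot and the scene stay as the last step left them, time stands still between calls to the robot, and variables do not carry over. Pictures are saved under pics/ and viewed, at most 14 in all, crops included, and the job is handed in when it is done.

Besides the shell and the picture viewer there is one more tool, called after "Emit:" in YAML: its name, and indented under it one key for each argument. arm_command: Moves the arm, as the interface text tells. Its arguments: {"type":"object","properties":{"commands":{"type":"string"},"force":{"type":"number"}},"required":["commands"]}

```bash
mkdir -p pics; cat > h.py <<'E'
import numpy as np, cv2, pickle
from station import robot
def cap(n, name):
    c=robot.capture(n); pickle.dump(c,open(f'pics/{name}.pkl','wb')); cv2.imwrite(f'pics/{name}.png',c['image']); return c
def load(name): return pickle.load(open(f'pics/{name}.pkl','rb'))
def ray(c,uv):
    K=np.array(c['intrinsics']);d=np.array(c['dist']);R=cv2.Rodrigues(np.array(c['rvec'],float))[0];t=np.array(c['tvec'],float).ravel()
    p=cv2.undistortPoints(np.array([[uv]],float),K,d).ravel()
    v=R.T@np.array([p[0],p[1],1]); return -R.T@t, v/np.linalg.norm(v)
def atz(c,uv,z):
    o,v=ray(c,uv); return o+v*(z-o[2])/v[2]
def tri(*cu):
    A=np.zeros((3,3));b=np.zeros(3);L=[ray(c,u) for c,u in cu]
    for o,v in L:
        M=np.eye(3)-np.outer(v,v);A+=M;b+=M@o
    x=np.linalg.solve(A,b); return x,[round(float(np.linalg.norm((np.eye(3)-np.outer(v,v))@(x-o)))*1000,1) for o,v in L]
def proj(c,X):
    return cv2.projectPoints(np.array(X,float).reshape(-1,3),np.array(c['rvec'],float),np.array(c['tvec'],float),np.array(c['intrinsics']),np.array(c['dist']))[0].reshape(-1,2)
E
python3 - <<'E'
from h import *
ims=[cap(n,n+'0')['image'] for n in('scene','top')]
for n in('scene0','top0'):
    cv2.imwrite(f'pics/{n}b.png',cv2.resize(load(n)['image'],(800,500)))
c=cap('wrist','wrist0')
s=robot.get_state();print(s['tcp_pos'],s['orientation'],s['force'],s['opening'])
E
```

```text
[0.2709614  0.56271273 0.22171233] [ 3.06119617e+00 -6.98832951e-01 -4.05348227e-04] [-0.67664039  0.73136632 -0.56529253] 0.9990883835401185
```

View pics/scene0b.png

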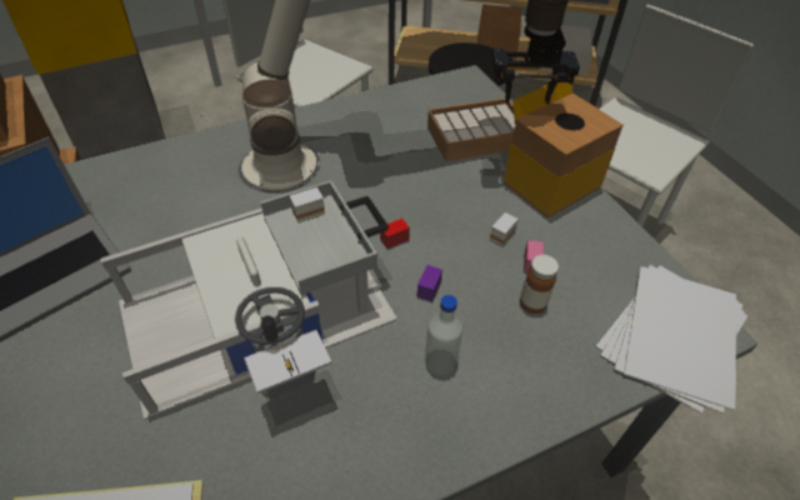

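View pics/top0b.png

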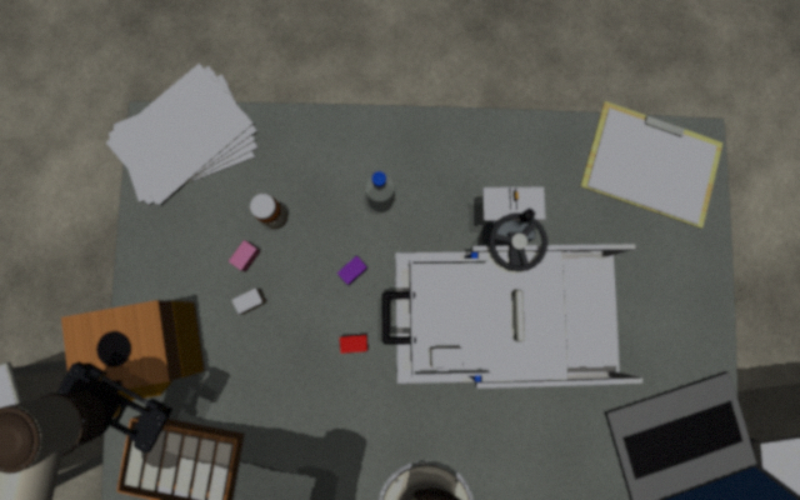

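The scene view shows the grey station with the wheel at (270,318), lid handle (248,258), tray handle (370,215) and T1 (307,200). On the table there is a white carton (503,228), with look-alikes pink (535,250), purple (430,282) and red (395,232), plus the bottle (445,335) and jar (540,285). The white items in the brown crate (475,125) are clutter. The top view shows the same carton at (247,300). I choose the white one and will check it in crops.

```bash
python3 - <<'E'
from h import *
t=load('top0')['image'];s=load('scene0')['image'];w=load('wrist0')['image']
a=cv2.resize(t[140:320,300:520],None,fx=3.6,fy=3.3,interpolation=cv2.INTER_CUBIC)
cv2.imwrite('pics/c1.png',a)
b=cv2.resize(s[140:320,80:320],None,fx=3.3,fy=3.3,interpolation=cv2.INTER_CUBIC)
cv2.imwrite('pics/c2.png',b)
c1=cv2.resize(t[180:260,160:240],(400,400),interpolation=cv2.INTER_CUBIC)
c2=cv2.resize(s[160:220,380:440],(400,400),interpolation=cv2.INTER_CUBIC)
c3=cv2.resize(w,(320,200))
cv2.imwrite('pics/c3.png',np.vstack([np.hstack([c1,c2]),np.hstack([c3,np.zeros((200,480,3),np.uint8)])]))
E
```

```text
(no output)
```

View pics/c1.png

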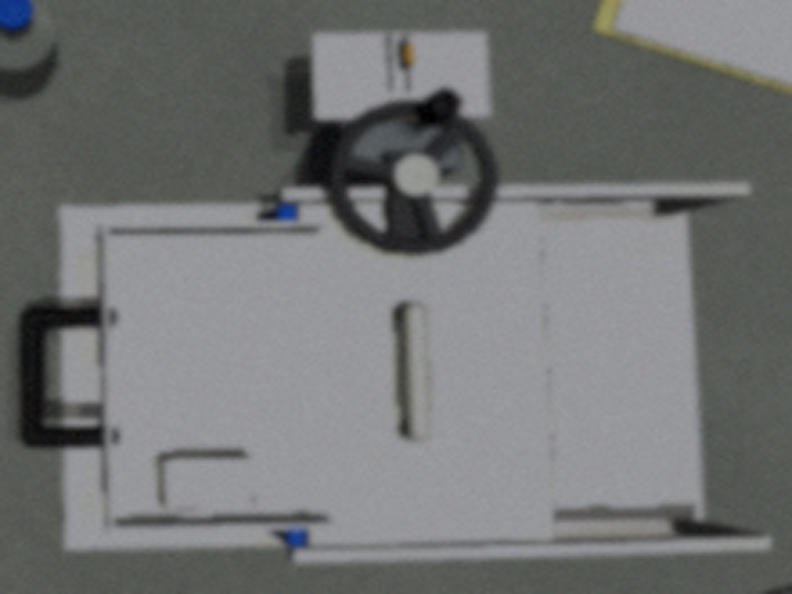

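View pics/c2.png

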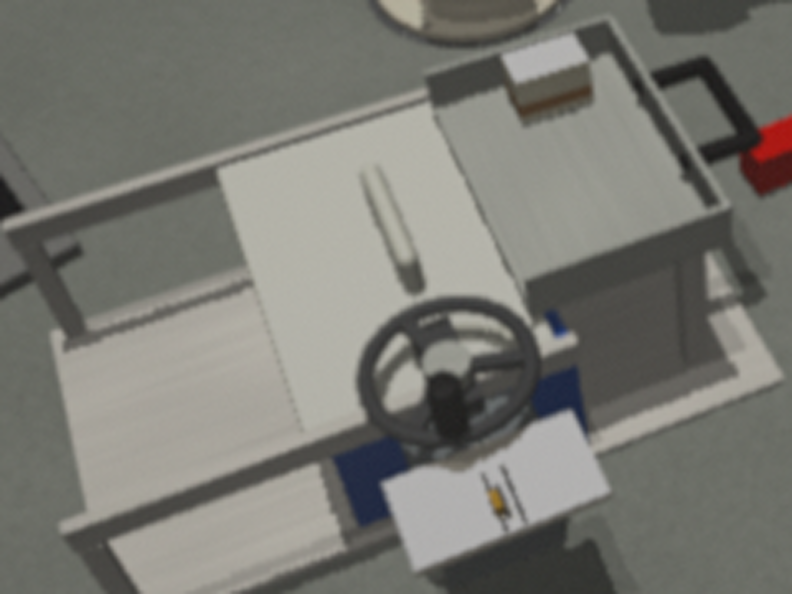

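View pics/c3.png

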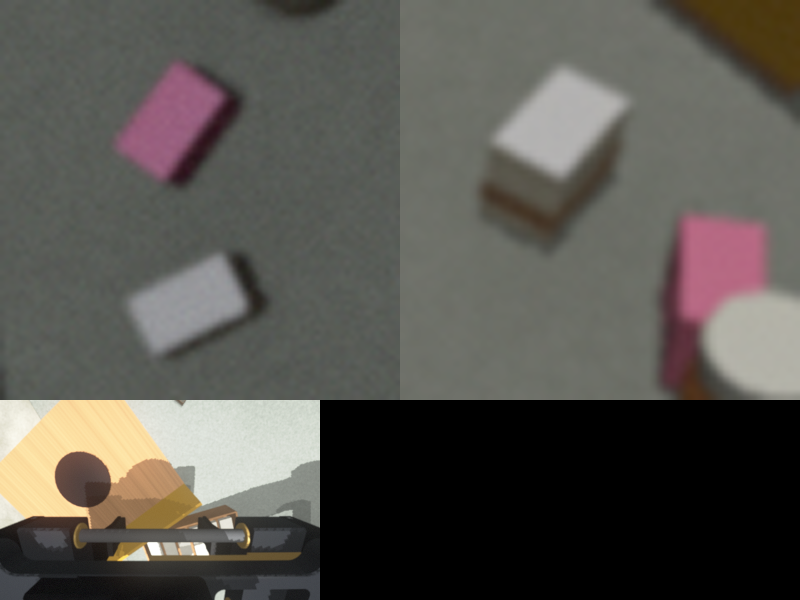

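The crops show the crank grip at c1 (446,100) / c2 (443,385), the hub at c1 (416,175), lid handle ends at c1 (415,305),(415,437), and the tray handle bar at c1 (33,315)-(33,437). The chosen carton has a white top and a brown foot band, with its top centre at c3 (189,302) / (562,123). The gauge pointer sits between the lines.

```bash
cat >> h.py <<'E'
def un(p,f,o): return [(p[i]+.5)/f[i]-.5+o[i] for i in(0,1)]
E
python3 - <<'E'
from h import *
T=load('top0');S=load('scene0')
np.set_printoptions(precision=4,suppress=True)
t=lambda *p: un(p,(3.6,3.3),(300,140)); s=lambda *p: un(p,(3.3,3.3),(80,140))
P={'grip top':(t(446,100),s(443,383)),'hub':(t(416,175),s(443,358)),'lidA(robot end)':(t(415,437),s(372,172)),'lidB':(t(415,305),s(408,258)),
'trayh robot':(t(33,437),s(705,65)),'trayh far':(t(33,315),s(748,135)),'gauge':(t(405,55),s(497,500))}
for k,(a,b) in P.items():
    print(k,*tri((T,a),(S,b)))
for k,p,z in [('lid','lid',.177),('grip','grip',.224)]: pass
print('lidA/B z177',atz(T,t(415,437),.177),atz(T,t(415,305),.177),atz(S,s(372,172),.177),atz(S,s(408,258),.177))
print('trayh z178',atz(T,t(33,437),.178),atz(T,t(33,315),.178),atz(S,s(705,65),.178),atz(S,s(748,135),.178))
print('rails z142',atz(T,t(285,192),.142),atz(T,t(748,188),.142),atz(T,t(295,555),.142),atz(T,t(770,541),.142))
print('tray open corners scene z188',atz(S,s(427,78),.188),atz(S,s(525,285),.188),'outer',atz(S,s(612,20),.188),atz(S,s(728,210),.188))
print('T1',[atz(S,s(*q),.198) for q in [(502,52),(577,35),(592,77),(515,92)]])
ct=[un(q,(5,5),(160,180)) for q in [(127,300),(220,252),(252,300),(157,357)]]
f=400/60;cs=[un(q,(f,f),(380,160)) for q in [(165,67),(232,103),(160,180),(90,143)]]
A=np.array([atz(T,q,.045) for q in ct]);B=np.array([atz(S,q,.045) for q in cs]);print(A,A.mean(0),'\n',B,B.mean(0),tri((T,np.mean(ct,0)),(S,np.mean(cs,0))))
# bottle, jar
print('bottle cap',tri((T,(378/1.25,180/1.25)),(S,(448/1.25,303/1.25))),'jar',tri((T,(263/1.25,205/1.25)),(S,(545/1.25,266/1.25))))
print('pink',atz(T,un((172,122),(5,5),(160,180)),.045),'purple',atz(T,(352/1.25,270/1.25),.045),'red',atz(T,(353/1.25,344/1.25),.045))
print('obox top corners',tri((T,(160/1.25,302/1.25)),(S,(620/1.25,128/1.25))))
st=robot.get_state();R=cv2.Rodrigues(np.array(st['orientation']))[0];print(R)
E
```

```text
grip top [ 0.6423 -0.1778  0.2226] [1.4, 1.4]
hub [ 0.5915 -0.1688  0.1794] [2.9, 2.9]
lidA(robot end) [ 0.3915 -0.1706  0.1628] [2.0, 2.0]
lidB [ 0.4922 -0.1682  0.1724] [1.8, 1.8]
trayh robot [0.3878 0.0986 0.1686] [0.9, 0.9]
trayh far [0.4789 0.0986 0.1746] [3.0, 3.0]
gauge [ 0.6918 -0.1671  0.1534] [2.2, 2.2]
lidA/B z177 [ 0.3927 -0.1651  0.177 ] [ 0.4925 -0.1653  0.177 ] [ 0.4045 -0.1732  0.177 ] [ 0.4954 -0.1702  0.177 ]
trayh z178 [0.3886 0.0994 0.178 ] [0.4799 0.1013 0.178 ] [0.3969 0.0941 0.178 ] [0.4809 0.0945 0.178 ]
rails z142 [ 0.582 -0.079  0.142] [ 0.593  -0.4251  0.142 ] [ 0.2993 -0.0878  0.142 ] [ 0.312  -0.4352  0.142 ]
tray open corners scene z188 [ 0.3352 -0.111   0.188 ] [ 0.56   -0.1043  0.188 ] outer [0.3287 0.0422 0.188 ] [0.5524 0.0481 0.188 ]
T1 [array([ 0.3409, -0.0515,  0.198 ]), array([0.3455, 0.0079, 0.198 ]), array([0.3952, 0.0028, 0.198 ]), array([ 0.3875, -0.0557,  0.198 ])]
[[0.465  0.4502 0.045 ]
 [0.4932 0.3988 0.045 ]
 [0.4667 0.3795 0.045 ]
 [0.4336 0.4316 0.045 ]] [0.4646 0.415  0.045 ] 
 [[0.4352 0.4311 0.045 ]
 [0.4666 0.4464 0.045 ]
 [0.4942 0.3921 0.045 ]
 [0.4629 0.3758 0.045 ]] [0.4647 0.4113 0.045 ] (array([0.4639, 0.4139, 0.0432]), [1.6, 1.6])
bottle cap (array([0.7084, 0.121 , 0.1881]), [1.6, 1.6]) jar (array([0.6654, 0.368 , 0.1248]), [0.7, 0.7])
pink [0.5661 0.4297 0.045 ] purple [0.5373 0.1804 0.045 ] red [0.3723 0.1736 0.045 ]
obox top corners (array([0.4867, 0.5664, 0.2738]), [60.3, 60.3])
[[ 0.9009 -0.434  -0.0006]
 [-0.434  -0.9009 -0.0015]
 [ 0.0001  0.0017 -1.    ]]
```

```bash
cat >> h.py <<'E'
def go(x,y,z,yaw=None):
    s=robot.get_state();R=cv2.Rodrigues(np.array(s['orientation']))[0];p=np.array(s['tcp_pos'])
    yw=np.arctan2(R[1,0],R[0,0]); w=yw if yaw is None else yaw
    ax=np.array([np.cos(w),np.sin(w)]);ay=np.array([np.sin(w),-np.cos(w)]);d=np.array([x,y])-p[:2]
    print('tcp',p.round(4),'yaw',round(yw,3),'open',round(s['opening'],3),'F',np.round(s['force'],1),'t',s['t'],'| turn',round(yw-w,3),'then cm x %.2f y %.2f z %.2f'%(100*d@ax,100*d@ay,100*(p[2]-z)))
E
echo ok
```

```text
ok
```

Emit:
arm_command:
  commands: "0 0 -2.5 -0.12 -1;0 0 -2.5 -0.12 -1;0 0 -2.5 -0.12 -1;0 0 -2.5 -0.12 -1;1.9 4.4 0 0 -1;1.9 4.4 0 0 -1;1.9 4.4 0 0 -1;1.9 4.4 0 0 -1;1.9 4.4 0 0 -1;1.9 4.4 0 0 -1;1.9 4.4 0 0 -1;1.9 4.4 0 0 -1;1.9 4.4 0 0 -1;1.9 4.4 0 0 -1;1.9 4.4 0 0 -1;1.9 4.4 0 0 -1;1.9 4.4 0 0 -1;1.9 4.4 0 0 -1;1.9 4.4 0 0 -1;1.9 4.4 0 0 -1"

```text
t: 2.15
tcp_pos: [0.5973, -0.133, 0.3223]
orientation: [-3.141, -0.049, 0.001]
force: [0.2, 0.9, 0.5]
opening: 1.0
finger_force: 0.0
```

```bash
python3 - <<'E'
from h import *
c=cap('wrist','w1');cap('top','t1');go(.642,-.178,.32,.03)
g=proj(c,[[.642,-.178,.224],[.5915,-.1688,.18]]).round(0);print(g.tolist())
o=c['image'].copy()
t=load('t1')['image']
cv2.imwrite('pics/v1.png',np.vstack([cv2.resize(o,(640,400)),cv2.resize(t[200:360,40:296],(320,200))if 0 else np.hstack([t[200:400,0:320],t[140:340,320:640]])]))
E
```

```text
tcp [ 0.598  -0.1357  0.3203] yaw 0.025 open 0.996 F [-1.  -0.1 -0.8] t 2.25 | turn -0.005 then cm x 4.27 y 4.36 z 0.03
[[374.0, 161.0], [355.0, 203.0]]
```

View pics/v1.png

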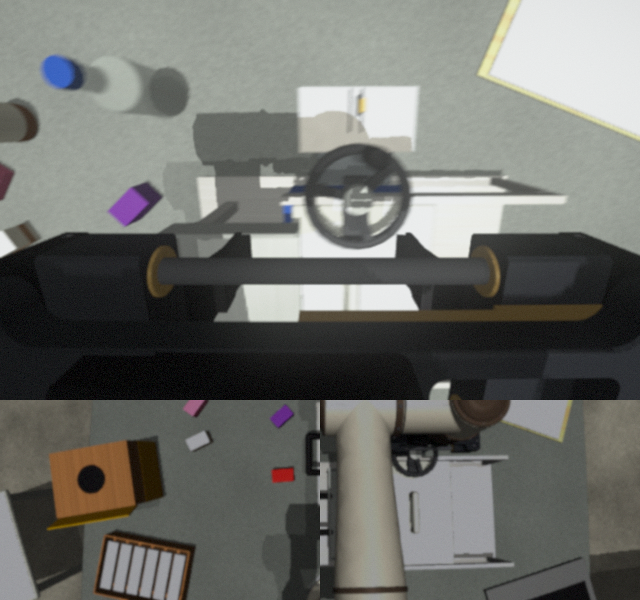

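The wrist view shows the grip at about (375,158), where my estimate predicted (374,161), and the hub at (358,200). The top view shows no further cartons where the arm had been, so there is only S1.

Emit:
arm_command:
  commands: "2.2 2.2 0 0 -1;2.2 2.2 0 0 -1;0 0 3 0 -1;0 0 3 0 -1;0 0 3 0 -1;0 0 2 0 -1;0 0 1.7 0 -1;0 0 0 0 -1;0 0 0 0 0.5;0 0 0 0 1;0 0 0 0 1;0 0 0 0 1;0 0 0 0 1;0 0 0 0 1"
  force: 45

```text
t: 3.65
tcp_pos: [0.6424, -0.1737, 0.1958]
orientation: [3.141, 0.049, 0.001]
force: [-0.4, 0.3, -0.0]
opening: 0.541
finger_force: 0.0
```

```bash
python3 - <<'E'
from h import *
c=cap('wrist','w2');go(.642,-.178,.193,.03);cv2.imwrite('pics/v2.png',c['image'])
print([np.round(tri((load('w1'),(358,200)),(load('top0'),un((416,175),(3.6,3.3),(300,140))))[0],4)])
E
```

```text
tcp [ 0.6423 -0.1737  0.1957] yaw 0.031 open 0.493 F [-0.1 -0.6 -0.8] t 3.7 | turn 0.001 then cm x -0.05 y 0.43 z 0.27
[array([ 0.5933, -0.1709,  0.1685])]
```

Emit:
arm_command:
  commands: "0 0.3 0.2 0 1;0 0 0 0 1;0 0 0 0 1;0 0 0 0 1;0 0 0 0 1;0 0 0 0 1"

```text
t: 4.3
tcp_pos: [0.6423, -0.177, 0.1932]
orientation: [3.141, 0.049, -0.001]
force: [1.5, -2.9, -1.9]
opening: 0.239
finger_force: 45.0
```

```bash
python3 - <<'E'
from h import *
go(.642,-.178,.193,.03)
import numpy as np
# arc about hub, from angle of current tcp, 15 steps of 0.18 rad ccw, in tool axes
s=robot.get_state();p=np.array(s['tcp_pos'])[:2];h=np.array([.593,-.170]);v=p-h;r=np.hypot(*v);a=np.arctan2(v[1],v[0]);print(r,a)
yw=.03;q=p
for k in range(1,18):
    n=h+.05*np.array([np.cos(a+.18*k),np.sin(a+.18*k)]);d=n-q;q=n
    print('%.2f %.2f'%(100*d@[np.cos(yw),np.sin(yw)],100*d@[np.sin(yw),-np.cos(yw)]),end=';')
E
```

```text
tcp [ 0.6423 -0.177   0.1932] yaw 0.031 open 0.239 F [ 1.5 -2.9 -1.9] t 4.3 | turn 0.001 then cm x -0.04 y 0.09 z 0.02
0.04982984697955246 -0.14179182404998855
0.09 -0.89;-0.09 -0.89;-0.25 -0.86;-0.40 -0.81;-0.54 -0.72;-0.66 -0.61;-0.76 -0.49;-0.83 -0.34;-0.88 -0.19;-0.90 -0.03;-0.89 0.13;-0.85 0.29;-0.79 0.44;-0.69 0.57;-0.58 0.69;-0.45 0.78;-0.30 0.85;
```

Emit:
arm_command:
  commands: "0.09 -0.89 0 0 1;-0.09 -0.89 0 0 1;-0.25 -0.86 0 0 1;-0.40 -0.81 0 0 1;-0.54 -0.72 0 0 1;-0.66 -0.61 0 0 1;-0.76 -0.49 0 0 1;-0.83 -0.34 0 0 1;0 0 0 0 1"

```text
t: 5.2
tcp_pos: [0.6073, -0.1207, 0.1933]
orientation: [-3.14, -0.05, -0.005]
force: [4.0, -1.1, -4.4]
opening: 0.241
finger_force: 45.0
```

```bash
python3 - <<'E'
from h import *
go(.593-.0037,-.12,.193,.03)
E
```

```text
tcp [ 0.6073 -0.1207  0.1933] yaw 0.032 open 0.241 F [ 4.  -1.1 -4.4] t 5.2 | turn 0.002 then cm x -1.79 y -0.12 z 0.03
```

Emit:
arm_command:
  commands: "-0.88 -0.19 0 0 1;-0.90 -0.03 0 0 1;-0.89 0.13 0 0 1;-0.85 0.29 0 0 1;-0.79 0.44 0 0 1;-0.69 0.57 0 0 1;-0.58 0.69 0 0 1;-0.45 0.78 0 0 1;-0.30 0.85 0 0 1;0 0 0 0 1"

```text
t: 6.2
tcp_pos: [0.5445, -0.1569, 0.1932]
orientation: [-3.138, -0.049, -0.002]
force: [1.8, 5.7, -3.0]
opening: 0.242
finger_force: 45.0
```

```bash
python3 - <<'E'
from h import *
go(.4455,-.168,.25,.03);go(.4455,-.168,.153,.03)
E
```

```text
tcp [ 0.5445 -0.1569  0.1932] yaw 0.031 open 0.242 F [ 1.8  5.7 -3. ] t 6.2 | turn 0.001 then cm x -9.93 y 0.81 z -5.68
tcp [ 0.5445 -0.1569  0.1932] yaw 0.031 open 0.242 F [ 1.8  5.7 -3. ] t 6.2 | turn 0.001 then cm x -9.93 y 0.81 z 4.02
```

Emit:
arm_command:
  commands: "0 0 0 0 -0.2;0 0 0 0 -0.2;0 0 0 0 -0.2;0 0 0 0 -0.2;0 0 -3 0 -0.2;0 0 -3 0 -0.2;0 0 -2 0 -0.2;-3.3 0.2 0 0 -0.2;-3.3 0.3 0 0 -0.2;-3.3 0.3 0 0 -0.2;0 0 0 0 -0.2;0 0 0 0 -0.2"

```text
t: 7.4
tcp_pos: [0.4452, -0.1703, 0.2743]
orientation: [3.141, 0.048, 0.003]
force: [0.1, -0.5, 0.7]
opening: 0.598
finger_force: 0.0
```

```bash
python3 - <<'E'
from h import *
c=cap('wrist','w3');S=cap('scene','s3');go(.4455,-.168,.153,.03)
print(proj(c,[[.4455,-.168,.177],[.40,-.168,.177],[.49,-.168,.177]]).round(0).tolist())
cv2.imwrite('pics/v3.png',np.vstack([c['image'][100:],cv2.resize(S['image'][130:310,60:348],(480,300)) if 0 else cv2.resize(S['image'][130:310,60:380],(640,300))]))
E
```

```text
tcp [ 0.4462 -0.1701  0.2737] yaw 0.031 open 0.598 F [ 0.1 -0.2 -0.5] t 7.5 | turn 0.001 then cm x -0.06 y -0.21 z 12.07
[[320.0, 208.0], [319.0, 253.0], [321.0, 160.0]]
```

View pics/v3.png

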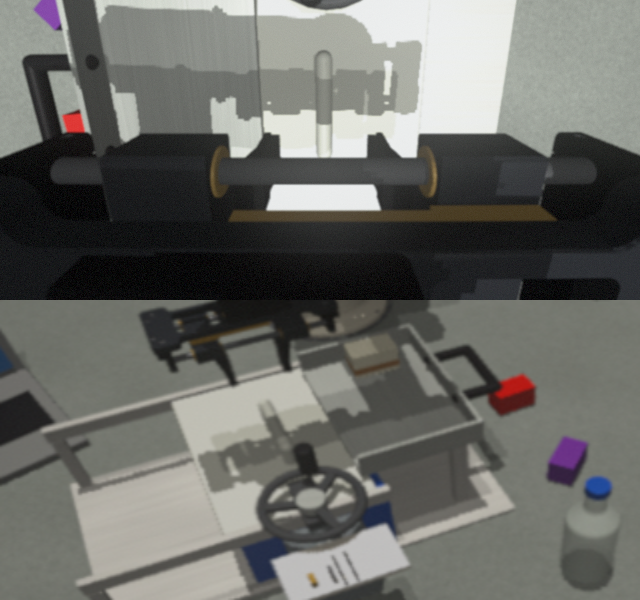

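The wrist view shows the lid handle centred between the fingers at u≈324. In the scene view the crank grip now points towards the lid and the gauge pointer is back from the lines, so the wheel is slack.

Emit:
arm_command:
  commands: "0.2 0.1 3 0 -0.2;0 0 3 0 -0.2;0 0 3 0 -0.2;0 0 2 0 -0.2;0 0 1 0 -0.2;0 0 0 0 0.4;0 0 0 0 1;0 0 0 0 1;0 0 0 0 1;0 0 0 0 1;0 0 0 0 1;0 0 0 0 1"
  force: 25

```text
t: 8.7
tcp_pos: [0.4477, -0.171, 0.1541]
orientation: [3.141, 0.049, 0.002]
force: [-0.6, 1.8, 2.1]
opening: 0.177
finger_force: 25.0
```

Emit:
arm_command:
  commands: "0 0.6 0 0 1;0 1.2 0 0 1;0 1.2 0 0 1;0 1.2 0 0 1;0 1.2 0 0 1;0 1.2 0 0 1;0 1.2 0 0 1;0 1.2 0 0 1;0 1.2 0 0 1;0 1.2 0 0 1;0 1.2 0 0 1;0 1 0 0 1;0 0.8 0 0 1;0 0 0 0 1"

```text
t: 10.1
tcp_pos: [0.4527, -0.3139, 0.154]
orientation: [-3.138, -0.046, -0.003]
force: [1.8, 12.9, 8.8]
opening: 0.177
finger_force: 25.0
```

```bash
python3 - <<'E'
from h import *
go(.4477,-.171,.154,.03)
E
```

```text
tcp [ 0.4527 -0.3139  0.154 ] yaw 0.03 open 0.177 F [ 1.8 12.9  8.8] t 10.1 | turn -0.0 then cm x -0.07 y -14.30 z 0.00
```

Emit:
arm_command:
  commands: "0 -0.4 0 0 1;0 0 0 0 -0.2;0 0 0 0 -0.2;0 0 0 0 -0.2;0 0 0 0 -0.2;0 0 -3 0 -0.2;0 0 -4 0 -0.2;0 0 -4 0 -0.2;0 0 -3 0 -0.2;0 0 0 0 -0.2"

```text
t: 11.1
tcp_pos: [0.4536, -0.3122, 0.2987]
orientation: [3.136, 0.05, 0.014]
force: [0.1, -0.2, 0.0]
opening: 0.599
finger_force: 0.0
```

```bash
python3 - <<'E'
from h import *
S=cap('scene','s4');print(np.round(robot.get_state()['joints'],2))
go(.45,.36,.30,.03);go(.464,.413,.29,-1.07)
im=S['image']
cv2.imwrite('pics/v4.png',np.vstack([cv2.resize(im[120:320,60:380],(640,400)),cv2.resize(im[140:240,340:500],(320,200)).repeat(1,0) if 0 else np.hstack([cv2.resize(im[140:240,340:500],(320,200)),np.zeros((200,320,3),np.uint8)])]))
E
```

```text
[-0.31  0.21 -0.06  0.   -1.3   1.91]
tcp [ 0.4525 -0.3113  0.2957] yaw 0.031 open 0.597 F [-0.6 -0.5 -0.9] t 11.15 | turn 0.001 then cm x 1.76 y -67.10 z -0.43
tcp [ 0.4525 -0.3113  0.2957] yaw 0.031 open 0.597 F [-0.6 -0.5 -0.9] t 11.15 | turn 1.101 then cm x -62.98 y -35.78 z 0.57
```

View pics/v4.png

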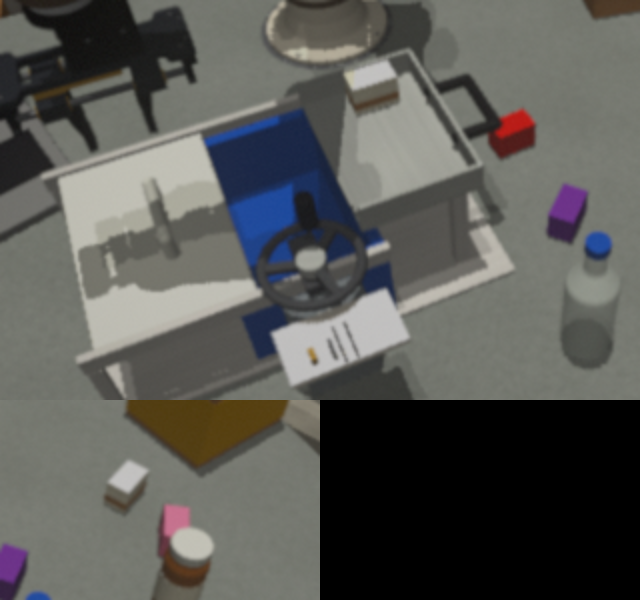

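The lid is fully open, T1 is still on the tray, the pointer is back, and the carton is still at its place.

Emit:
arm_command:
  commands: "0 0 0 0.1375 -0.2;0 0 0 0.1375 -0.2;0 0 0 0.1375 -0.2;0 0 0 0.1375 -0.2;0 0 0 0.1375 -0.2;0 0 0 0.1375 -0.2;0 0 0 0.1375 -0.2;0 0 0 0.1375 -0.2;-4 -2.3 0 0 -0.2;-4 -2.3 0 0 -0.2;-4 -2.3 0 0 -0.2;-4 -2.3 0 0 -0.2;-4 -2.3 0 0 -0.2;-4 -2.3 0 0 -0.2;-4 -2.3 0 0 -0.2;-4 -2.3 0 0 -0.2;-4 -2.3 0 0 -0.2;-4 -2.3 0 0 -0.2;-4 -2.3 0 0 -0.2;-4 -2.3 0 0 -0.2"

```text
t: 13.15
tcp_pos: [0.4617, 0.2441, 0.2919]
orientation: [2.701, -1.598, -0.002]
force: [0.7, -0.0, 0.1]
opening: 0.598
finger_force: 0.0
```

Emit:
arm_command:
  commands: "-3.8 -2 0 0 -0.2;-3.8 -2 0 0 -0.2;-3.8 -2 0 0 -0.2;-3.6 -2 0 0 -0.2;0 0 0 0 -0.2;0 0 0 0 -0.2"

```text
t: 13.75
tcp_pos: [0.46, 0.4128, 0.291]
orientation: [2.7, -1.596, -0.001]
force: [0.3, -0.2, 0.3]
opening: 0.597
finger_force: 0.0
```

```bash
python3 - <<'E'
from h import *
c=cap('wrist','w5');S=cap('scene','s5');go(.464,.413,.29,-1.07)
print(proj(c,[[.464,.413,.045],[.464,.413,.0]]).round(0).tolist(),proj(S,[[.464,.413,.045]]).round(0).tolist())
cv2.imwrite('pics/v5.png',np.hstack([cv2.resize(c['image'],(480,300)),cv2.resize(S['image'][140:240,340:447],(320,300))]))
E
```

```text
tcp [0.4605 0.4116 0.2926] yaw -1.069 open 0.6 F [ 0.2 -0.2  0.6] t 13.85 | turn 0.001 then cm x 0.04 y -0.37 z 0.26
[[320.0, 180.0], [320.0, 175.0]] [[404.0, 178.0]]
```

View pics/v5.png

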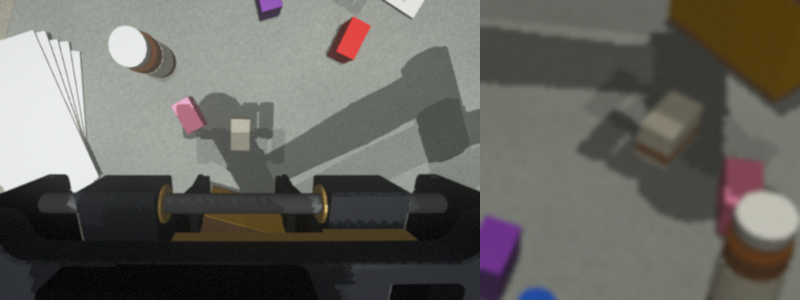

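```bash
python3 - <<'E'
from h import *
S=load('scene0');T=load('top0')
print(atz(S,(440,175),0),atz(S,(404,152),0),tri((T,(205/1.25,390/1.25)),(S,(507/1.25,190/1.25))),atz(T,(205/1.25,390/1.25),0),atz(T,(190/1.25,302/1.25),0), atz(T,(160/1.25,302/1.25),.2),atz(T,(170/1.25,393/1.25),.2))
E
```

```text
[ 4.62761529e-01  5.51780309e-01 -1.11022302e-16] [0.32757909 0.50476056 0.        ] (array([ 0.24969553,  0.5583036 , -0.08558256]), [14.2, 14.2]) [0.25637754 0.51544615 0.        ] [0.45787172 0.56111494 0.        ] [0.45319441 0.5447214  0.2       ] [0.27805156 0.51500062 0.2       ]
```

Emit:
arm_command:
  commands: "0 -0.3 4 0 -0.2;0 0 4 0 -0.2;0 0 4 0 -0.2;0 0 4 0 -0.2;0 0 4 0 -0.2;0 0 3 0 -0.2;0 0 2.5 0 -0.2;0 0 1.5 0 -0.2;0 0 0.9 0 -0.2;0 0 0 0 -0.2;0 0 0 0 0.3;0 0 0 0 0.6;0 0 0 0 1;0 0 0 0 1;0 0 0 0 1;0 0 0 0 1"
  force: 25

```text
t: 15.45
tcp_pos: [0.4638, 0.4146, 0.0157]
orientation: [-2.703, 1.599, -0.001]
force: [-1.2, -0.8, 5.8]
opening: 0.415
finger_force: 25.0
```

Emit:
arm_command:
  commands: "0 0 -1 0 1;0 0 -3 0 1;0 0 -4 0 1;0 0 -4 0 1;0 0 -4 0 1;0 0 -4 0 1;0 0 -4 0 1;0 0 -4 0 1;0 0 0 0.12 1;0 0 0 0.12 1;0 0 0 0.12 1;0 0 0 0.11 1;0 0 0 0 1;0 0 0 0 1"

```text
t: 16.85
tcp_pos: [0.4632, 0.414, 0.2945]
orientation: [2.259, -2.183, -0.0]
force: [-0.6, -0.3, -0.5]
opening: 0.415
finger_force: 25.0
```

```bash
python3 - <<'E'
from h import *
go(.463,-.03,.29,-1.54)
E
```

```text
tcp [0.4632 0.414  0.2945] yaw -1.536 open 0.415 F [-0.6 -0.3 -0.5] t 16.85 | turn 0.004 then cm x 44.38 y 1.39 z 0.45
```

Emit:
arm_command:
  commands: "2 0.1 0 0 1;3.5 0.1 0 0 1;3.5 0.1 0 0 1;3.5 0.1 0 0 1;3.5 0.1 0 0 1;3.5 0.1 0 0 1;3.5 0.1 0 0 1;3.5 0.1 0 0 1;3.5 0.1 0 0 1;3.5 0.1 0 0 1;3.5 0.1 0 0 1;3.2 0.1 0 0 1;2.2 0.1 0 0 1;1.4 0.1 0 0 1;0 0 0 0 1;0 0 0 0 1"

```text
t: 18.45
tcp_pos: [0.4633, -0.0241, 0.2946]
orientation: [-2.257, 2.185, 0.0]
force: [-0.2, 0.7, -0.2]
opening: 0.409
finger_force: 25.0
```

```bash
python3 - <<'E'
from h import *
c=cap('wrist','w6');S=cap('scene','s6');go(.463,-.03,.17,-1.54)
cv2.imwrite('pics/v6.png',np.hstack([cv2.resize(c['image'],(400,250)),cv2.resize(S['image'][100:250,160:400],(400,250))]))
E
```

```text
tcp [ 0.4634 -0.0236  0.2946] yaw -1.537 open 0.411 F [-0.1  0.4 -0.9] t 18.55 | turn 0.003 then cm x 0.64 y 0.06 z 12.46
```

View pics/v6.png

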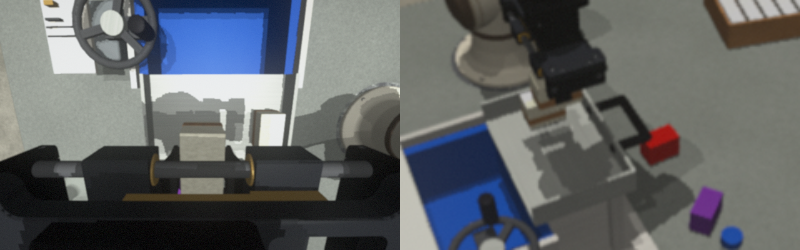

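The wrist view shows the carton held between the pads over the tray at (203,155), well clear of T1 at (270,128).

Emit:
arm_command:
  commands: "0.3 0 3 0 1;0 0 3 0 1;0 0 3 0 1;0 0 2 0 1;0 0 1 0 1;0 0 0.3 0 1;0 0 0.2 0 1;0 0 0 0 1"

```text
t: 19.35
tcp_pos: [0.4642, -0.0268, 0.1704]
orientation: [-2.256, 2.184, -0.002]
force: [-0.3, -0.1, -0.8]
opening: 0.411
finger_force: 25.0
```

```bash
python3 - <<'E'
from h import *
go(.463,-.03,.17,-1.54)
E
```

```text
tcp [ 0.4642 -0.0268  0.1704] yaw -1.538 open 0.411 F [-0.3 -0.1 -0.8] t 19.35 | turn 0.002 then cm x 0.32 y 0.13 z 0.04
```

Emit:
arm_command:
  commands: "0 0 0.1 0 1;0 0 0 0 0.1;0 0 0 0 -0.1;0 0 0 0 -0.2;0 0 0 0 -0.2;0 0 -2 0 -0.2;0 0 -3 0 -0.2;0 0 -4 0 -0.2;0 0 -4 0 -0.2;0 0 0 0 -0.2;0 0 0 0 -0.2;0 0 0 0 -0.2"

```text
t: 20.55
tcp_pos: [0.4628, -0.0271, 0.2974]
orientation: [2.255, -2.185, -0.002]
force: [-0.4, -0.1, -1.1]
opening: 0.597
finger_force: 0.0
```

```bash
python3 - <<'E'
from h import *
c=cap('wrist','w7');S=cap('scene','s7');go(.4345,.098,.29,.03)
cv2.imwrite('pics/v7.png',np.hstack([cv2.resize(c['image'],(400,250)),cv2.resize(S['image'][100:250,160:400],(400,250))]))
E
```

```text
tcp [ 0.4628 -0.0272  0.2972] yaw -1.539 open 0.598 F [ 0.3  0.2 -0.5] t 20.65 | turn -1.569 then cm x -2.46 y -12.60 z 0.72
```

View pics/v7.png

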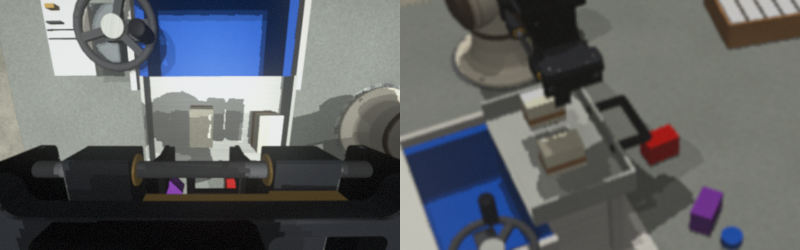

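Both cartons stand on the tray floor. Next is the tray handle.

Emit:
arm_command:
  commands: "0 0 0 -0.143 -0.2;0 0 0 -0.143 -0.2;0 0 0 -0.143 -0.2;0 0 0 -0.143 -0.2;0 0 0 -0.143 -0.2;0 0 0 -0.143 -0.2;0 0 0 -0.143 -0.2;0 0 0 -0.143 -0.2;0 0 0 -0.143 -0.2;0 0 0 -0.143 -0.2;0 0 0 -0.139 -0.2;-0.6 -3.2 0 0 -0.2;-0.6 -3.2 0 0 -0.2;-0.6 -3.2 0 0 -0.2;-0.6 -3 0 0 -0.2;0 0 0 0 -0.2;0 0 0 0 -0.2"

```text
t: 22.35
tcp_pos: [0.4353, 0.0984, 0.2977]
orientation: [3.14, 0.05, -0.003]
force: [0.3, 0.4, 0.2]
opening: 0.603
finger_force: 0.0
```

```bash
python3 - <<'E'
from h import *
c=cap('wrist','w8');go(.4345,.097,.152,.03)
print(proj(c,[[.4345,.097,.178],[.39,.097,.178],[.48,.097,.178]]).round(0).tolist())
cv2.imwrite('pics/v8.png',c['image'][100:320,120:520])
E
```

```text
tcp [0.4355 0.0979 0.2979] yaw 0.031 open 0.595 F [-0.1 -0.8  0.1] t 22.4 | turn 0.001 then cm x -0.10 y 0.08 z 14.59
[[324.0, 203.0], [322.0, 244.0], [325.0, 157.0]]
```

View pics/v8.png

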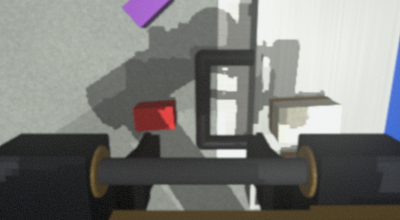

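Emit:
arm_command:
  commands: "0 0.1 4 0 -0.2;0 0 4 0 -0.2;0 0 3 0 -0.2;0 0 2 0 -0.2;0 0 1.5 0 -0.2;0 0 0 0 0.4;0 0 0 0 1;0 0 0 0 1;0 0 0 0 1;0 0 0 0 1;0 0 0 0 1;0 0 0 0 1"
  force: 20

```text
t: 23.6
tcp_pos: [0.4361, 0.0989, 0.1542]
orientation: [-3.137, -0.048, -0.003]
force: [-2.7, 6.3, 1.0]
opening: 0.178
finger_force: 20.0
```

```bash
python3 - <<'E'
from h import *
go(.4345,.097,.152,.03)
p=.0972;r=.206
for k in range(13):
    a=p+.08*k;b=a+.08;print('0 %.2f %.2f 0 1'%(100*r*(np.cos(a)-np.cos(b)),-100*r*(np.sin(b)-np.sin(a))),end=';')
E
```

```text
tcp [0.4361 0.0989 0.1542] yaw 0.03 open 0.178 F [-2.7  6.3  1. ] t 23.6 | turn 0.0 then cm x -0.17 y 0.19 z 0.22
0 0.23 -1.63 0 1;0 0.36 -1.61 0 1;0 0.48 -1.58 0 1;0 0.61 -1.53 0 1;0 0.73 -1.48 0 1;0 0.84 -1.42 0 1;0 0.95 -1.34 0 1;0 1.06 -1.26 0 1;0 1.16 -1.17 0 1;0 1.25 -1.08 0 1;0 1.33 -0.98 0 1;0 1.40 -0.87 0 1;0 1.47 -0.75 0 1;
```

Emit:
arm_command:
  commands: "0 0.23 -1.63 0 1;0 0.36 -1.61 0 1;0 0.48 -1.58 0 1;0 0.61 -1.53 0 1;0 0.73 -1.48 0 1;0 0.84 -1.42 0 1;0 0.95 -1.34 0 1;0 1.06 -1.26 0 1;0 0 0 0 1"

```text
t: 24.5
tcp_pos: [0.438, 0.0479, 0.2756]
orientation: [-3.132, -0.048, -0.009]
force: [-8.0, 14.9, 10.8]
opening: 0.174
finger_force: 20.0
```

Emit:
arm_command:
  commands: "0 1.16 -1.17 0 1;0 1.25 -1.08 0 1;0 1.33 -0.98 0 1;0 1.40 -0.87 0 1;0 0 0 0 1;0 0 0 0 1;0 0 0 0 1;0 0 0 0 1"

```text
t: 25.3
tcp_pos: [0.4403, -0.0048, 0.3171]
orientation: [-3.136, -0.05, -0.013]
force: [-3.8, 9.8, 12.9]
opening: 0.176
finger_force: 20.0
```

```bash
python3 - <<'E'
from h import *
S=cap('scene','s9');T=cap('top','t9');go(.4345,.097,.152,.03)
cv2.imwrite('pics/v9.png',np.hstack([cv2.resize(S['image'][90:290,100:340],(480,400)),cv2.resize(T['image'][180:320,340:460],(320,400))]))
E
```

```text
tcp [ 0.4403 -0.0048  0.3171] yaw 0.032 open 0.176 F [-4.9  9.4 14.2] t 25.4 | turn 0.002 then cm x -0.28 y -10.19 z 16.51
```

View pics/v9.png

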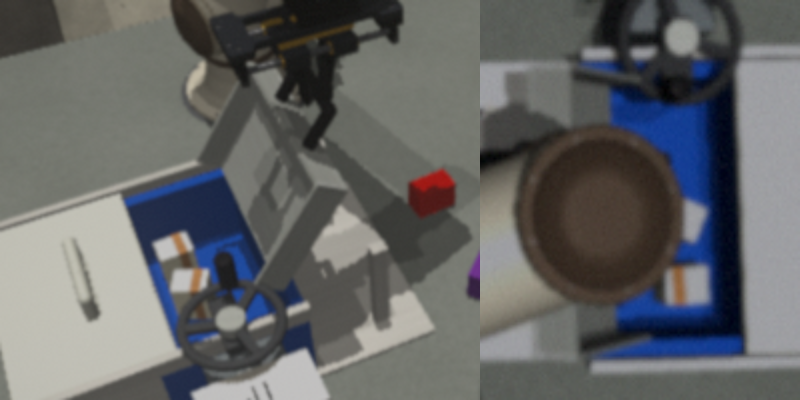

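Both cartons lie inside the blue carrier (scene crop (175,250) and (188,285)) and the tilted tray is empty. Now I lower the tray.

Emit:
arm_command:
  commands: "0 -1.40 0.87 0 1;0 -1.33 0.98 0 1;0 -1.25 1.08 0 1;0 -1.16 1.17 0 1;0 -1.06 1.26 0 1;0 -0.95 1.34 0 1;0 -0.84 1.42 0 1;0 -0.73 1.48 0 1;0 -0.61 1.53 0 1;0 -0.48 1.58 0 1;0 -0.36 1.61 0 1;0 -0.2 1.4 0 1;0 0 0 0 1"

```text
t: 26.7
tcp_pos: [0.4365, 0.0985, 0.155]
orientation: [-3.139, -0.049, -0.003]
force: [-0.1, 5.3, -1.0]
opening: 0.176
finger_force: 20.0
```

Emit:
arm_command:
  commands: "0 0 0.2 0 1;0 0 0 0 -0.2;0 0 0 0 -0.2;0 0 0 0 -0.2;0 0 0 0 -0.2;0 0 0 0 -0.2;0 0 -3 0 -0.2;0 0 -4 0 -0.2;0 0 -4 0 -0.2;0 0 -3 0 -0.2;0 0 0 0 -0.2"

```text
t: 27.8
tcp_pos: [0.438, 0.0975, 0.2987]
orientation: [-3.137, -0.048, -0.015]
force: [0.2, 0.3, 0.1]
opening: 0.603
finger_force: 0.0
```

```bash
python3 - <<'E'
from h import *
go(.4527,-.3125,.29,.03)
E
```

```text
tcp [0.438  0.0975 0.2987] yaw 0.031 open 0.603 F [0.2 0.3 0.1] t 27.8 | turn 0.001 then cm x 0.24 y 41.03 z 0.87
```

Emit:
arm_command:
  commands: "0.1 3 0 0 -0.2;0.1 4.3 0 0 -0.2;0.1 4.5 0 0 -0.2;0 4.5 0 0 -0.2;0 4.5 0 0 -0.2;0 4.5 0 0 -0.2;0 4.5 0 0 -0.2;0 4.5 0 0 -0.2;0 4 0 0 -0.2;0 2.8 0 0 -0.2;0 0 0 0 -0.2;0 0 0 0 -0.2"

```text
t: 29.0
tcp_pos: [0.4505, -0.3141, 0.2926]
orientation: [-3.14, -0.045, 0.003]
force: [-0.2, 0.4, -0.2]
opening: 0.6
finger_force: 0.0
```

```bash
python3 - <<'E'
from h import *
c=cap('wrist','w10');T=cap('top','t10');S=cap('scene','s10');go(.4527,-.3130,.154,.03)
cv2.imwrite('pics/v10.png',np.vstack([np.hstack([cv2.resize(c['image'],(400,250)),cv2.resize(S['image'][100:310,60:396],(400,250))]),cv2.resize(T['image'][160:320,300:556],(800,350))[:, :]]))
print(proj(c,[[.4527,-.313,.177],[.49,-.313,.177]]).round(0).tolist())
E
```

```text
tcp [ 0.451  -0.313   0.2938] yaw 0.031 open 0.602 F [ 0.6 -1.1 -0.7] t 29.15 | turn 0.001 then cm x 0.17 y 0.01 z 13.98
[[322.0, 201.0], [323.0, 163.0]]
```

View pics/v10.png

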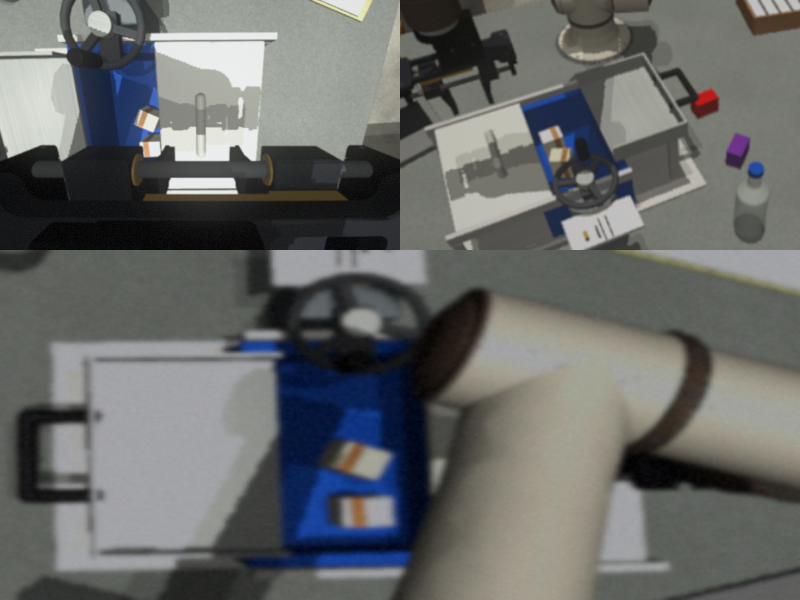

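The tray is level, both cartons lie in the carrier, and the lid handle sits between the fingers at u≈320. Now I shut the lid.

Emit:
arm_command:
  commands: "0.1 0 4 0 -0.2;0 0 4 0 -0.2;0 0 3 0 -0.2;0 0 2 0 -0.2;0 0 0.9 0 -0.2;0 0 0 0 0.4;0 0 0 0 1;0 0 0 0 1;0 0 0 0 1;0 0 0 0 1;0 0 0 0 1;0 0 0 0 1"
  force: 25

```text
t: 30.35
tcp_pos: [0.4524, -0.3138, 0.1554]
orientation: [3.141, 0.048, 0.001]
force: [0.0, 2.3, 3.2]
opening: 0.173
finger_force: 25.0
```

Emit:
arm_command:
  commands: "0 -0.6 0 0 1;0 -1.2 0 0 1;0 -1.2 0 0 1;0 -1.2 0 0 1;0 -1.2 0 0 1;0 -1.2 0 0 1;0 -1.2 0 0 1;0 -1.2 0 0 1;0 -1.2 0 0 1;0 -1.2 0 0 1;0 -1.2 0 0 1;0 -1.2 0 0 1;0 -0.8 0 0 1;0 -0.6 0 0 1;0 0 0 0 1"

```text
t: 31.85
tcp_pos: [0.447, -0.1602, 0.1554]
orientation: [-3.14, -0.05, 0.001]
force: [-1.9, 1.7, 8.1]
opening: 0.174
finger_force: 25.0
```

```bash
python3 - <<'E'
from h import *
go(.448,-.159,.154,.03)
E
```

```text
tcp [ 0.447  -0.1602  0.1554] yaw 0.032 open 0.174 F [-1.9  1.7  8.1] t 31.85 | turn 0.002 then cm x 0.11 y -0.12 z 0.14
```

Emit:
arm_command:
  commands: "0 -0.3 0 0 1;0 -0.3 0 0 1;0 -0.3 0 0 1;0 0 0 0 1;0 0 0 0 1"

```text
t: 32.35
tcp_pos: [0.4469, -0.1585, 0.1554]
orientation: [3.13, 0.051, -0.003]
force: [1.6, -33.0, -2.7]
opening: 0.175
finger_force: 25.0
```

Emit:
arm_command:
  commands: "0 0.3 0 0 1;0 0.3 0 0 1;0 0 0 0 1;0 0 0 0 -0.2;0 0 0 0 -0.2;0 0 0 0 -0.2;0 0 0 0 -0.2;0 0 0 0 -0.2;0 0 -3 0 -0.2;0 0 -4 0 -0.2;0 0 -4 0 -0.2;0 0 -3 0 -0.2;0 0 0 0 -0.2"

```text
t: 33.65
tcp_pos: [0.4498, -0.1593, 0.2997]
orientation: [3.14, 0.048, 0.016]
force: [-0.2, 0.1, -0.9]
opening: 0.598
finger_force: 0.0
```

```bash
python3 - <<'E'
from h import *
go(.5445,-.157,.193,.03)
# lid handle y in wrist image: search bar edges is by code
c=cap('wrist','w11');g=c['image'].mean(2)
print(proj(c,[[.4469,-.1585,.177],[.48,-.1585,.177],[.4469,-.1635,.177]]).round(0).tolist())
u,v=proj(c,[[.475,-.1585,.177]])[0].round().astype(int);print(u,v,g[v-1:v+2,u-30:u+31:2].mean(0).round(0).tolist())
E
```

```text
tcp [ 0.4498 -0.1593  0.2997] yaw 0.031 open 0.598 F [-0.2  0.1 -0.9] t 33.65 | turn 0.001 then cm x 9.47 y 0.05 z 10.67
[[321.0, 205.0], [322.0, 173.0], [326.0, 206.0]]
322 178 [134.0, 133.0, 135.0, 134.0, 132.0, 134.0, 135.0, 134.0, 135.0, 134.0, 133.0, 124.0, 119.0, 128.0, 135.0, 137.0, 134.0, 130.0, 119.0, 124.0, 134.0, 135.0, 137.0, 136.0, 133.0, 135.0, 133.0, 136.0, 134.0, 134.0, 136.0]
```

The bar edges at u=316 and 328 put the handle centre at 322, as predicted for a shut lid. Now the crank.

Emit:
arm_command:
  commands: "3.2 0 0 0 -0.2;3.2 0 0 0 -0.2;3.1 0 0 0 -0.2;0 0 0 0 -0.2;0 0 3 0 -0.2;0 0 3 0 -0.2;0 0 3 0 -0.2;0 0 1.6 0 -0.2;0 0 0 0 -0.2;0 0 0 0 0.3;0 0 0 0 1;0 0 0 0 1;0 0 0 0 1;0 0 0 0 1;0 0 0 0 1;0 0 0 0 1"
  force: 45

```text
t: 35.3
tcp_pos: [0.5427, -0.1566, 0.1896]
orientation: [3.14, 0.048, 0.002]
force: [-0.5, -2.7, 2.9]
opening: 0.241
finger_force: 45.0
```

```bash
python3 - <<'E'
from h import *
go(.5445,-.157,.193,.03)
s=robot.get_state();p=np.array(s['tcp_pos'])[:2];h=np.array([.593,-.170]);v=p-h;print(np.hypot(*v));a=np.arctan2(v[1],v[0]);print(a)
yw=.031;q=p
for k in range(1,18):
    n=h+.05*np.array([np.cos(a-.18*k),np.sin(a-.18*k)]);d=n-q;q=n
    print('%.2f %.2f 0 0 1'%(100*d@[np.cos(yw),np.sin(yw)],100*d@[np.sin(yw),-np.cos(yw)]),end=';')
E
```

```text
tcp [ 0.5427 -0.1566  0.1896] yaw 0.03 open 0.241 F [-0.5 -2.7  2.9] t 35.3 | turn 0.0 then cm x 0.18 y 0.04 z -0.34
0.05205054476095284
2.88189776718344
0.53 -0.78 0 0 1;0.48 -0.76 0 0 1;0.61 -0.66 0 0 1;0.72 -0.54 0 0 1;0.80 -0.41 0 0 1;0.86 -0.26 0 0 1;0.89 -0.10 0 0 1;0.90 0.06 0 0 1;0.87 0.22 0 0 1;0.82 0.37 0 0 1;0.74 0.51 0 0 1;0.63 0.64 0 0 1;0.51 0.74 0 0 1;0.37 0.82 0 0 1;0.21 0.87 0 0 1;0.05 0.90 0 0 1;-0.11 0.89 0 0 1;
```

```bash
cat >> h.py <<'E'
def gauge(c,n=120,h=.155):
    ys=np.linspace(-.05,.05,n+1);xs=np.linspace(-.035,.035,15);yw=.031
    o=np.array([.692,-.170]);g=cv2.cvtColor(c['image'],cv2.COLOR_BGR2GRAY).astype(np.float32)
    P=np.array([[*(o+x*np.array([np.cos(yw),np.sin(yw)])+y*np.array([-np.sin(yw),np.cos(yw)])),h] for x in xs for y in ys])
    uv=proj(c,P).astype(np.float32).reshape(len(xs),n+1,2)
    return ys,xs,cv2.remap(g,uv[...,0],uv[...,1],cv2.INTER_LINEAR)
E
python3 - <<'E'
from h import *
for n in('scene0','s10','top0'):
    ys,xs,I=gauge(load(n),50)
    print(n,(ys*1000).astype(int).tolist())
    for x,r in zip(xs,I): print('%4d'%(x*1000),' '.join('%3d'%v for v in r))
E
```

```text
scene0 [-50, -48, -46, -44, -42, -40, -38, -36, -34, -32, -30, -28, -26, -24, -22, -20, -18, -16, -13, -12, -10, -8, -6, -4, -2, 0, 2, 3, 5, 8, 9, 11, 13, 16, 18, 20, 22, 23, 25, 27, 30, 32, 34, 36, 37, 39, 41, 44, 46, 48, 50]
 -35 176 176 176 177 177 177 177 175 176 176 177 177 175 169 161 143 124 114 110 108 104  99  98 100 107 111 108 105 106 110 112 123 134 134 128 133 145 158 168 167 172 176 178 178 177 177 177 176 177 177 177
 -30 176 175 176 176 176 176 176 176 176 176 176 176 176 177 176 171 164 156 145 137 141 142 146 156 164 167 162 162 169 171 172 175 175 175 175 175 177 177 177 177 177 177 177 177 177 177 177 177 176 176 176
 -25 176 176 176 176 175 176 176 176 176 175 176 176 177 176 176 176 176 176 175 175 175 175 176 172 167 171 174 176 177 175 168 165 168 175 176 176 177 177 177 177 177 177 176 177 177 177 176 177 177 177 177
 -20 176 176 176 176 175 175 175 176 176 176 176 176 176 176 176 176 176 176 176 177 176 176 176 164 131 147 168 176 177 168 141 122 149 174 176 176 176 176 177 177 176 176 176 176 177 176 177 177 177 177 176
 -15 175 175 176 176 175 175 175 176 
[... 8280 characters left out ...]
0 106 107 110 115 117 112 116 116 114 116 114 111 108 110 111 112 112 112
  24  89  91  93  94  94  93  92  90  91  93  95  94  93  93  92  89  90  92  90  93  95  96  93  92  91  92  93  91  92  93  89  89  90  91  91  91  92  93  93  94  93  93  96  93  91  90  91  91  91  91  94
  30  92  91  90  92  93  92  90  90  89  89  92  93  91  88  88  89  89  90  91  91  90  91  92  91  91  90  88  91  91  91  91  91  92  92  90  93  92  92  91  91  90  90  90  90  90  91  90  91  90  90  92
  35  93  92  89  88  89  89  90  90  91  91  90  90  90  89  88  89  89  88  88  88  91  92  91  92  91  91  91  91  90  89  88  90  91  91  91  90  89  90  91  92  93  93  93  90  91  92  91  88  89  90  91
```

The gauge readings in scene coordinates: lines at -2 and +11 mm, slack pointer at -10, start pointer at about +2.5. That puts the start near 4.7 rad, so I want the pointer at about +5, roughly 3.3 rad on from here. I wind most of the way first.

Emit:
arm_command:
  commands: "0.53 -0.78 0 0 1;0.48 -0.76 0 0 1;0.61 -0.66 0 0 1;0.72 -0.54 0 0 1;0.80 -0.41 0 0 1;0.86 -0.26 0 0 1;0.89 -0.10 0 0 1;0.90 0.06 0 0 1;0 0 0 0 1"

```text
t: 36.2
tcp_pos: [0.598, -0.1192, 0.1895]
orientation: [-3.141, -0.048, 0.006]
force: [-4.7, 1.2, 6.3]
opening: 0.24
finger_force: 45.0
```

Emit:
arm_command:
  commands: "0.87 0.22 0 0 1;0.82 0.37 0 0 1;0.74 0.51 0 0 1;0.63 0.64 0 0 1;0.51 0.74 0 0 1;0.37 0.82 0 0 1;0.21 0.87 0 0 1;0 0 0 0 1;0 0 0 0 1"

```text
t: 37.1
tcp_pos: [0.6402, -0.1583, 0.1896]
orientation: [-3.138, -0.048, 0.006]
force: [-5.1, 5.7, 7.5]
opening: 0.244
finger_force: 45.0
```

```bash
cat > g.py <<'E'
from h import *
import sys
go(.5445,-.157,.193,.03)
p=np.array(robot.get_state()['tcp_pos'])[:2]-[.593,-.170];print('angle',np.arctan2(p[1],p[0]),'r',np.hypot(*p))
ys,xs,I=gauge(cap('scene',sys.argv[1]),50)
print('     '+' '.join('%3d'%(v*1000) for v in ys[8:36]))
for x,r in list(zip(xs,I))[3:12]: print('%4d'%(x*1000),' '.join('%3d'%v for v in r[8:36]))
E
python3 g.py g1
```

```text
tcp [ 0.6402 -0.1583  0.1896] yaw 0.031 open 0.244 F [-5.1  5.7  7.5] t 37.1 | turn 0.001 then cm x -9.56 y -0.42 z -0.34
angle 0.2431346066019136 r 0.04863631438605964
     -34 -32 -30 -28 -26 -24 -22 -20 -18 -16 -13 -12 -10  -8  -6  -4  -2   0   2   3   5   8   9  11  13  16  18  20
 -20  98  98  98  97  96  96  94  93  92  92  93  93  93  95  94  87  72  79  90  94  95  93  81  73  85  93  93  94
 -15 119 119 119 119 118 112 106 102 101 102 101 100 103 100  98  91  74  77  91  98 103 112  99  77  91  96  97  97
 -10 119 119 120 121 121 121 121 121 121 122 122 120 119 115 108  94  74  71  94 113 119 116  90  82 103 116 118 118
  -5 119 120 120 120 120 120 120 120 121 123 123 122 118 102  87  76  66  65  91 113 121 116  90  82 101 117 120 120
   0 121 121 120 120 120 120 120 121 121 121 121 121 116 101  82  74  67  69  99 116 120 116  98  89 108 118 120 121
   4 123 119 119 119 120 120 121 121 121 121 121 121 115  95  78  70  61  65  93 114 121 116 100  86 107 121 121 121
   9 138 121 118 119 120 120 121 119 119 120 120 121 117 102  83  70  58  60  89 113 120 115  92  73 105 120 122 122
  15 175 150 129 121 121 120 120 120 120 120 121 121 120 119 118 110  87  73  94 116 120 117  92  81 105 119 122 122
  19 190 189 173 147 127 125 121 119 120 120 121 122 122 122 120 110  88  89 112 122 122 118  97  91 108 119 122 123
```

Emit:
arm_command:
  commands: "0.05 0.90 0 0 1;-0.11 0.89 0 0 1;-0.15 0.6 0 0 1;-0.2 0.5 0 0 1;0 0 0 0 1;0 0 0 0 1"

```text
t: 37.75
tcp_pos: [0.6388, -0.1847, 0.1896]
orientation: [-3.135, -0.05, -0.001]
force: [-2.9, 11.8, 6.5]
opening: 0.243
finger_force: 45.0
```

```bash
python3 g.py g2
```

```text
tcp [ 0.6388 -0.1847  0.1896] yaw 0.032 open 0.243 F [-2.9 11.8  6.5] t 37.75 | turn 0.002 then cm x -9.34 y -3.05 z -0.34
angle -0.30979758666514 r 0.04807447300811529
     -34 -32 -30 -28 -26 -24 -22 -20 -18 -16 -13 -12 -10  -8  -6  -4  -2   0   2   3   5   8   9  11  13  16  18  20
 -20  93  94  95  93  94  93  95 100 103 101  99  97  97  96  93  88  72  78  89  93  94  90  77  70  85  93  94  93
 -15 113 112 113 115 115 114 114 116 119 118 119 119 117 114 111 102  84  86 100 107 105 102  92  80 102 110 107 108
 -10 120 121 120 121 121 121 122 121 121 122 122 121 121 121 119 104  84  85  95  88  90 107  90  83 105 119 122 121
  -5 120 121 120 120 121 121 120 122 123 123 123 123 122 121 118 108  89  77  72  61  78 100  88  82 102 118 121 120
   0 121 121 121 121 121 120 121 121 121 121 121 121 122 121 119 108  84  76  72  64  78  99  95  89 109 120 121 121
   4 121 121 121 120 120 121 121 121 122 122 122 121 121 122 120 111  86  70  64  61  77 101  98  86 108 122 122 121
   9 120 119 119 120 120 120 120 121 121 121 120 121 122 122 120 107  82  66  60  58  74 102  90  75 106 121 124 123
  15 119 120 120 121 121 121 121 121 121 121 121 121 121 121 121 112  93  89 102  93  92 109  90  81 106 119 123 123
  19 121 121 121 120 120 121 121 122 121 121 121 122 122 122 121 114  95  90 115 123 121 118  98  91 108 120 122 122
```

The pointer stands at about +4, in the middle between the lines at -2 and +11, with about 12 N at the grip. I release.

Emit:
arm_command:
  commands: "0 0 0 0 1;0 0 0 0 -0.1;0 0 0 0 -0.2;0 0 0 0 -0.2;0 0 0 0 -0.2;0 0 0 0 -0.2;0 0 -3 0 -0.2;0 0 -4 0 -0.2;0 0 -4 0 -0.2;0 0 -3 0 -0.2;-3 0 0 0 -0.2;-4 0 0 0 -0.2;-4 0 0 0 -0.2;0 0 0 0 -0.2;0 0 0 0 -0.2"

```text
t: 39.3
tcp_pos: [0.5283, -0.193, 0.3297]
orientation: [3.141, 0.046, 0.003]
force: [1.7, 0.1, 0.7]
opening: 0.6
finger_force: 0.0
```

```bash
python3 g.py g3; python3 - <<'E'
from h import *
# lid handle and tray check: compare patches of scene image to initial
a=load('scene0')['image'].astype(int).mean(2);b=load('g3')['image'].astype(int).mean(2)
# gradient profile across lid handle along station y, at handle z
for n in('s4','scene0','g3'):
    c=load(n);g=cv2.cvtColor(c['image'],cv2.COLOR_BGR2GRAY).astype(np.float32)
    if n=='s4':continue
    ys=np.arange(-.19,-.13,.003)
    P=np.array([[.46-.03*(y+.16),y,.170] for y in ys]);uv=proj(c,P).astype(np.float32)
    print(n,cv2.remap(g,uv[:,:1],uv[:,1:],cv2.INTER_LINEAR).ravel().round().tolist())
    P=np.array([[.4345,y,.172] for y in np.arange(.06,.13,.004)]);uv=proj(c,P).astype(np.float32)
    print('trayh',cv2.remap(g,uv[:,:1],uv[:,1:],cv2.INTER_LINEAR).ravel().round().tolist())
E
```

```text
tcp [ 0.5283 -0.193   0.3297] yaw 0.029 open 0.6 F [1.7 0.1 0.7] t 39.3 | turn -0.001 then cm x 1.72 y -3.55 z 13.67
angle -2.8000236466503265 r 0.06862955718832114
     -34 -32 -30 -28 -26 -24 -22 -20 -18 -16 -13 -12 -10  -8  -6  -4  -2   0   2   3   5   8   9  11  13  16  18  20
 -20 193 193 192 192 192 193 192 192 193 193 192 193 193 193 192 179 143 160 184 193 193 184 153 134 163 190 193 193
 -15 193 193 192 192 192 192 192 192 193 193 192 192 192 192 192 177 144 152 180 190 190 186 159 126 167 189 193 193
 -10 192 192 192 192 192 192 192 192 192 192 192 192 192 194 191 168 135 137 156 145 147 172 144 129 164 188 193 193
  -5 192 192 193 192 192 192 192 192 192 192 192 192 192 192 190 171 138 127 123 106 130 163 140 126 158 187 193 193
   0 192 192 192 192 192 192 192 193 193 192 192 192 193 193 190 171 138 129 125 110 127 159 152 142 173 192 193 193
   4 192 192 192 192 192 192 192 192 192 192 192 192 192 193 193 175 134 109 100  96 123 161 156 137 171 192 193 192
   9 192 192 191 192 192 192 192 192 192 192 192 192 192 192 190 165 119  92  84  82 112 160 143 119 166 189 193 193
  15 191 192 192 192 192 191 191 191 192 191 192 191 192 192 192 176 144 142 163 142 136 169 146 126 165 188 193 192
  19 192 192 192 192 192 192 192 193 192 192 192 192 193 193 191 175 140 138 179 191 193 187 155 144 172 190 194 193
scene0 [178.0, 178.0, 171.0, 141.0, 139.0, 168.0, 176.0, 169.0, 150.0, 158.0, 177.0, 178.0, 178.0, 177.0, 178.0, 178.0, 178.0, 177.0, 178.0, 178.0]
trayh [110.0, 111.0, 109.0, 111.0, 112.0, 114.0, 109.0, 81.0, 37.0, 30.0, 34.0, 63.0, 106.0, 110.0, 109.0, 110.0, 108.0, 109.0]
g3 [194.0, 194.0, 193.0, 194.0, 194.0, 195.0, 182.0, 144.0, 151.0, 181.0, 192.0, 184.0, 168.0, 178.0, 193.0, 194.0, 194.0, 193.0, 194.0, 194.0]
trayh [120.0, 120.0, 120.0, 120.0, 121.0, 123.0, 120.0, 89.0, 39.0, 34.0, 37.0, 69.0, 115.0, 121.0, 121.0, 120.0, 120.0, 120.0]
```

The pointer holds between the lines, the lid stands 12 mm further shut than at the start (at its stop), and the tray handle is back at its level place.

```bash
python3 -c "
from station import robot
print(robot.close_job())"
```

```text
the job is handed in; nothing more can be done
None
```

I handed the job in after about 39 s of arm time. The one carton on the table and the one already on the tray are in the carrier, the lid is at its stop and the tray is level. The wheel is wound to about 4.9 rad with the pointer between the lines, and the bottle and jar were never touched; the hand-in returned no verdict.

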